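# Set the spray extractor to its preset speed and start it

## Task

Get the bench spray extractor going: with a fingertip, push the black pointer of its speed selector round clockwise, click by click, until it rests in the click at the orange tab, and only then press the green start button fully down and let it come back up. Push the pointer from one side without pinching it, and do not lift, shove or disturb the extractor or the things standing about.

Things in the scene. Friction and masses are not known exactly. Their poses are not given: they have to be found in the camera images.
- extractor: Bench spray extractor: loose grey box 200 (x) x 310 (y) x 60 mm high on rubber feet, over 2 kg. Origin at the centre of its underside, z up, front with outlet slots at -x. On its flat top: speed selector (axis at x 0, y -65 mm), round steel intake grille on the +y half, green start button (x -66, y +45 mm). The top is free within 85 mm of the selector's axis.
- selector_axis (a point): Point on the selector's upright axis, 6.5 mm above the box's top, at the upper face of the selector's 80 mm grey disc; its x axis points along the pointer.
- selector (a joint): Selector angle, rad, grows clockwise seen from above. Seven clicks every 40 deg (0.698) from 0 to 4.189, marked by black dots of growing size. At 0 the pointer stands 120 deg counter-clockwise of the box's +x, at 2.094 along +x. It takes 2 to 3 N sideways at the pointer's outer half; past half-way it snaps on into the next click, ahead of the finger, and stays. Starts in click 0 or 1.
- pointer_tip (a point): Outer end of the pointer on its centre line, 60 mm from the selector's axis, 20 mm above the box's top; x outward along the pointer, y to its counter-clockwise side, z up. The pointer is a straight black bar, 14 mm wide, white patch on its outer end, from 20 mm behind the axis to 60 mm in front; its sides stand 6.5 to 34.5 mm above the box's top.
- pointer_left: Left (counter-clockwise side) half of the pointer bar, 80 x 6.4 x 28 mm: the side to push to turn it clockwise. Origin on the selector's axis at the box's top.
- pointer_right: Right (clockwise side) half of the pointer bar, same size. Origin on the selector's axis at the box's top. Firm contact on both halves at once counts as pinching.
- preset_tab (a point): The orange tab that shows the preset speed: 18 x 12 x 4 mm, flat on the box's top, 70 mm from the selector's axis (centre of its upper face). It stands at click 2.094, 2.793 or 3.491 of the selector, the same for the whole run; fingers pass through it without effect.
- tab_ring (a joint): Angle of the orange tab about the selector's axis, in the same sense and from the same zero as joint selector: the value that selector must reach, rad.
- start (a joint): Travel of the green start button, m: 0 up, 0.006 fully down; springs back up when let go; about 4 N when fully down.
- start_top (a point): Centre of the top face of the green start button, 28 mm across, upright in a round black collar 44 mm across and 12 mm high on the box's top.
- eraser: Blue and white eraser, 19 x 53 x 12 mm, loose on the rear right corner of the extractor's top. Origin at the centre of its underside.
- indigo_bottle: Dark blue ink bottle, 46 x 46 x 58 mm, loose, on the table behind the extractor. Origin at the centre of its underside.
- putty_eraser: Grey putty eraser, 30 x 38 x 17 mm, loose, behind the extractor. Origin at its underside.
- glue: Yellow glue stick with red cap, standing, 27 x 27 x 92 mm, loose, behind the extractor. Origin at the centre of its underside.
- white_tube: White paint tube lying down, 32 x 99 x 24 mm, loose, left of the extractor. Origin at its underside.

How it is judged:
By the outcome, as a careful person would: the job done as asked, in the order asked, and still so for the second after the job is handed in, with the robot touching nothing.
It also fails if it takes over 48 s, if anything falls off the work surface, if the arm or the gripper's body presses on something with over 40 N, if the wrist force passes 120 N, or if a joint passes its speed limit or range.

## Robot

A 6-joint arm with a two-finger parallel gripper is mounted at the origin on a cart in front of the work surface, level with it; the furniture and walls round the work are solid. World frame = base frame: x ahead of the robot, y to its left, z up, the work surface at z = 0. Lengths are in m, angles in rad, forces in N, time in s.
With the tool pointing down it reaches from about 0.35 to 0.975 m from the base axis. Payload 4.9 kg.
Tool frame: the origin (TCP) lies at the very end of the fingers, on their centre line; the grasp point (between the pads) lies 19 mm behind it; z points along the fingers, y is the line along which they close (so a half turn about z gives the same grasp; the last joint's range is limited). The gripper opens to 85 mm and grips with 20 to 120 N. Pads are 22 mm wide; open, the fingers measure 114 mm over their backs; the gripper's body (76 mm by 85 mm) begins 54 mm behind the grasp point. The pads swing forward as they close: fully open they stand 13 mm farther back than shut.
Start: joints at [-1.327, 0.053, 1.613, -0, 1.476, -0.119], TCP at [0.222, -0.584, 0.231] pointing down, gripper open.
Joint ranges: [-3.01, 3.01], [-1.01, 2.22], [0.06, 2.58], [-1.02, 4.17], [0.09, 2.62], [-3.14, 3.14]. Speed limits (rad/s): [2.57, 2.57, 3.14, 3.14, 3.14, 3.14].

## Interface

Orientations are given as a rotation vector (axis times angle).
In Python, from station import ctrl gives the robot as it stands.
- The arm moves only by the tool jog_arm, never from a script. Its argument "plan" is a list of rows, each a list of 7 numbers: the shift along the tool's x, y, z in units of 0.02 m (1.0 is 0.02 m), then the turn, a rotation vector about the tool's x, y, z in units of 45 degrees (1.0 is 45 degrees), then the opening, from -1 (shut) to 1 (fully open). A call has 1 to 8 rows; each row shifts and turns the commanded pose from where the row before left it, along the tool's axes as they then stand; what a row does not reach is not made up. A row lasts 1/10 s, in which the tool goes at most 50 mm and 8.59 degrees, less where a joint would pass 70% of its speed; a pose out of reach is approached as far as the arm can. A call with a number of a shift or a turn outside -1 to 1 is refused whole. A call with a gripper value outside its range is refused whole. The fingers move at their own pace and stop on an object; "grip_force" is the grip in N (left out, the last holds). Time passes only in rows, so rows that do not move let the fingers close. It gives the time, the measured TCP pose, the force, the opening and the grip force at its end, in the units of the state.
- ctrl.get_obs(): the state, without advancing time (a new reading comes with each control period).
- ctrl.get_image(name): name is "scene" or "top"; returns (picture, depth): 420x560x3 uint8, red, green, blue; 420x560 float32, m along the optical axis (not along the pixel's ray), 0 where there is no reading.
- ctrl.camera_info(name): a dict with "camera_matrix" (3x3 intrinsics, pixels), "k1" (the pictures are not rectified: a ray, as slopes to the right and down, at radius r is drawn at 1 + k1 r^2 times it, then the intrinsics apply), "rvec" (rotation vector, rad) and "tvec" (3), from world to camera coordinates, as OpenCV has them. Camera axes: x right, y down, z forward; pixel columns grow to the right and rows downward; lengths in m; the calibration is good to about 2 mm. A picture is of the moment at which its call begins. camera_info takes no time and is no camera call.
- ctrl.finish_job(): hands the job in; it is judged then, once.
The state is a dict: "t": time; "q": joint angles; "dq": joint speeds; "effort": joint torques, N m; "tool_pos": TCP position; "tool_rot": TCP orientation; "contact_force": force on the tool from outside, world axes, zero at the start; "wrist_torque": the same for the moment, N m; "opening": finger opening in m; "grip_force": force on a finger pad.
Only numpy, scipy, OpenCV 4.12 (cv2) and the standard library are available. Lean on these libraries where they do the work, as an engineer would, in place of code of your own. Each camera call takes 0.05 s, during which the arm holds its last target. There are 200 camera calls.

## Working session

There is one attempt and no reset: what is moved stays moved. The work goes in short steps, Python scripts to look and compute and a tool call to move; the robot and the scene stay as the last step left them, time stands still between calls to the robot, and variables do not carry over. Pictures are saved under pics/ and viewed, at most 10 in all, crops included, and the job is handed in when it is done.

Besides the shell and the picture viewer there is one more tool, called after "Request:" as a command line: name --pt "numbers of a row" for each row, then --argument value for the rest. jog_arm: Moves the arm, as the interface text tells. Shifts and turns lie within -1 to 1; 1 stands for 0.02 m of shift or 45 degrees of turn. Its arguments: {"type":"object","properties":{"plan":{"type":"array"},"grip_force":{"type":"number"}},"required":["plan"]}

```bash
mkdir -p pics; cat > h.py <<'E'
import numpy as np, cv2
from station import ctrl
def cam(n):
    c=ctrl.camera_info(n); K=np.array(c["camera_matrix"]);R=cv2.Rodrigues(np.array(c["rvec"],float))[0];t=np.array(c["tvec"],float).ravel()
    return K,float(c["k1"]),R,t
def ray(n,uv):
    K,k1,R,t=cam(n); uv=np.array(uv,float).reshape(-1,1,2)
    p=cv2.undistortPoints(uv,K,np.array([k1,0,0,0.])).reshape(-1,2)
    d=np.c_[p,np.ones(len(p))]@R; return -R.T@t,d
def onz(n,uv,z):
    o,d=ray(n,uv); return o+d*((z-o[2])/d[:,2])[:,None]
def depthpt(n,uv,D):
    o,d=ray(n,uv); uv=np.array(uv).reshape(-1,2).astype(int); return o+d*D[uv[:,1],uv[:,0]][:,None]
def snap(n,name):
    I,D=ctrl.get_image(n); cv2.imwrite(f"pics/{name}.png",cv2.cvtColor(I,cv2.COLOR_RGB2BGR)); np.savez(f"pics/{name}.npz",I=I,D=D); return I,D
E
python3 - <<'E'
from h import *
for n in("scene","top"):
    snap(n,n+"0"); K,k,R,t=cam(n); print(n,K.round(1).tolist(),k,(-R.T@t).round(3),R[2].round(2))
o=ctrl.get_obs();print(o["t"],o["tool_pos"],o["tool_rot"],o["opening"],cv2.Rodrigues(np.array(o["tool_rot"],float))[0].round(3))
E
```

```text
scene [[413.9, 0.0, 279.3], [0.0, 413.9, 213.3], [0.0, 0.0, 1.0]] -0.10021815261954792 [0.194 0.782 0.707] [ 0.43 -0.64 -0.63]
top [[513.6, 0.0, 283.9], [0.0, 513.6, 206.3], [0.0, 0.0, 1.0]] -0.12989119308229755 [0.449 0.117 0.982] [ 0.22 -0.01 -0.98]
0.1 [ 0.22165956 -0.58376826  0.23017528] [-3.08821935e+00 -5.66354772e-01  2.26630122e-04] 0.08533955852465853 [[ 0.935  0.355 -0.   ]
 [ 0.355 -0.935  0.002]
 [ 0.    -0.002 -1.   ]]
```

View pics/scene0.png

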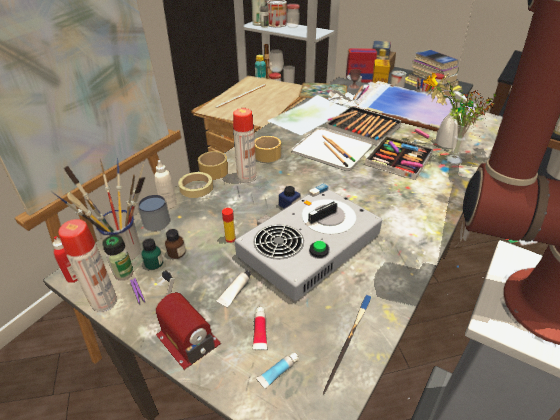

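View pics/top0.png

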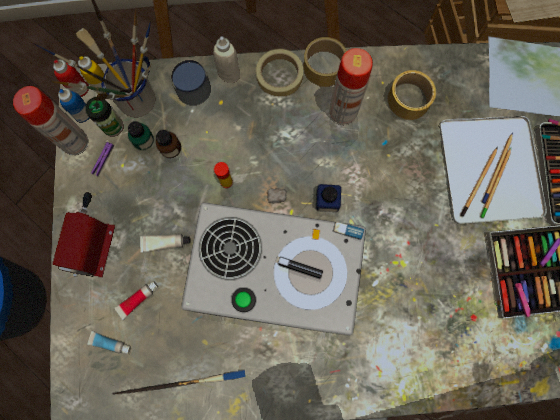

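The scene view shows the extractor with selector, grille and green button. In the top view the box is around (275,268), the pointer bar runs from (278,262) to (323,276), the orange tab is at (316,233), the button at (243,299) and the eraser at (350,230).

```bash
python3 - <<'E'
from h import *
I=cv2.imread("pics/top0.png"); c=I[195:345,175:375]; cv2.imwrite("pics/c0.png",cv2.resize(c,None,fx=4,fy=4,interpolation=cv2.INTER_CUBIC))
rgb=np.load("pics/top0.npz"); D=rgb["D"]; hsv=cv2.cvtColor(I,cv2.COLOR_BGR2HSV)
def comp(m,lab,roi=(180,370,190,345)):
    x0,x1,y0,y1=roi; mm=np.zeros_like(m);mm[y0:y1,x0:x1]=m[y0:y1,x0:x1]
    n,L,s,ce=cv2.connectedComponentsWithStats(mm)
    for i in range(1,n):
        if s[i,4]>12: print(lab,s[i].tolist(),ce[i].round(1))
comp(cv2.inRange(hsv,(45,120,80),(75,255,255)),"green")
comp(cv2.inRange(hsv,(10,130,150),(28,255,255)),"orange")
comp(cv2.inRange(hsv,(0,0,0),(180,255,60)),"black",(265,345,220,310))
# box corners via top height
P=[(205,206),(366,222),(352,333),(184,306),(290,225),(190,290),(310,250),(300,310),(340,320),(243,299),(300,268)]
print(depthpt("top",P,D).round(4))
E
```

```text
green [235, 292, 16, 16, 195] [242.6 299.1]
orange [313, 229, 7, 10, 56] [315.6 233.7]
black [290, 260, 33, 13, 77] [306. 266.]
black [279, 264, 42, 15, 156] [302.  270.5]
[[ 0.6667  0.2497  0.0598]
 [ 0.6295 -0.0548 -0.001 ]
 [ 0.4213 -0.0017  0.0564]
 [ 0.4865  0.2932  0.0591]
 [ 0.6216  0.0954  0.0591]
 [ 0.5144  0.2818  0.0581]
 [ 0.5732  0.0623  0.0608]
 [ 0.4676  0.0875  0.0599]
 [ 0.4455  0.0181  0.0596]
 [ 0.4919  0.1854  0.0843]
 [ 0.5383  0.0838  0.096 ]]
```

View pics/c0.png

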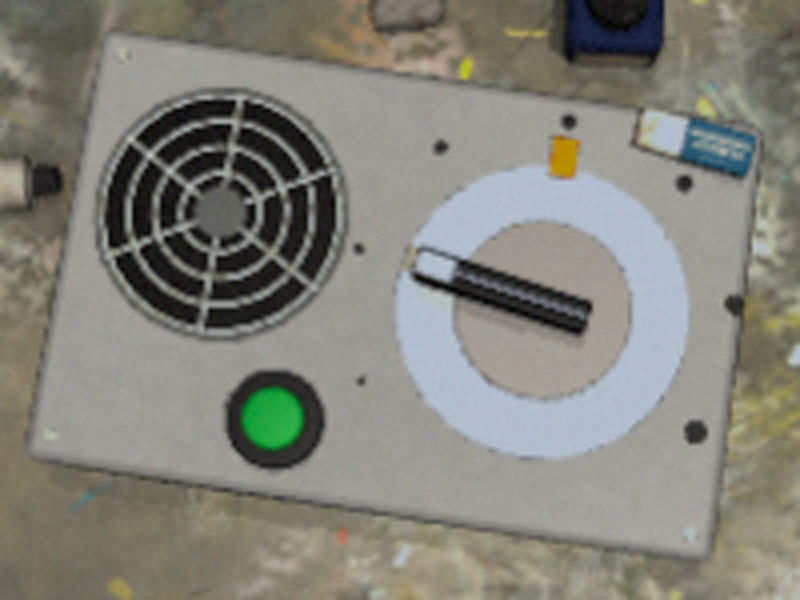

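The crop shows the white-tipped pointer at the second dot (359,248), so click 1. The tab is by the fourth dot (568,121), which is click 2.094. Now the geometry.

```bash
cat > geo.py <<'E'
from h import *
from scipy.optimize import least_squares
dots=np.array([(361,380),(359,248),(440,147),(568,121),(684,183),(735,305),(695,432)])/4+[175,195]-0.375
P=onz("top",dots,0.060)[:,:2]
k=np.arange(7)
# P = c + r*(cos(yaw+120-40k))
f=lambda p:(np.c_[p[0]+p[2]*np.cos(p[3]+np.radians(120-40*k)),p[1]+p[2]*np.sin(p[3]+np.radians(120-40*k))]-P).ravel()
s=least_squares(f,[.53,.08,.08,-.15])
if __name__=="__main__":
    print("axis,r,yaw",s.x.round(4),np.degrees(s.x[3]),"res mm",(s.fun*1e3).round(1))
    B=onz("top",[(242.6,299.1)],0.078)[0]
    c=s.x[:2];Rz=lambda a:np.array([[np.cos(a),-np.sin(a)],[np.sin(a),np.cos(a)]])
    yaw=s.x[3]
    print("button top",B,"pred",c+Rz(yaw)@[-.066,.110])
    print("tab",onz("top",[(315.6,233.7)],.064)[0]-np.r_[c,0], "pred",Rz(yaw)@[.07,0])
    # pointer ends
    e=np.array([(414,262),(590,318)])/4+[175,195]-.375
    q=onz("top",e,.0945)[:,:2]-c; print("pointer tip/tail",q,np.degrees(np.arctan2(*(q[0]-q[1])[::-1])),"expect",np.degrees(yaw)+80, np.linalg.norm(q,axis=1))
    # heights by two views
    z=np.load("pics/scene0.npz");I=cv2.imread("pics/scene0.png");h=cv2.cvtColor(I,cv2.COLOR_BGR2HSV)
    for lab,lo,hi,uv in(("green",(45,120,80),(75,255,255),(242.6,299.1)),("orange",(10,130,150),(28,255,255),(315.6,233.7))):
        m=cv2.inRange(h,lo,hi); m[:,:300]=0;m[:190]=0;m[270:]=0; m[:,390:]=0
        n,L,st,ce=cv2.connectedComponentsWithStats(m); i=1+np.argmax(st[1:,4]); 
        o1,d1=ray("top",[uv]);o2,d2=ray("scene",[ce[i]]);A=np.c_[d1[0],-d2[0]];t=np.linalg.lstsq(A,o2-o1,rcond=None)[0]
        a,b=o1+d1[0]*t[0],o2+d2[0]*t[1];print(lab,ce[i],st[i,4],((a+b)/2).round(4),"gap",np.linalg.norm(a-b).round(4))
E
python3 geo.py
```

```text
axis,r,yaw [ 0.5335  0.065   0.0869 -0.2136] -12.23869140198332 res mm [-0.3  0.2  0.   0.3  0.1 -0.4 -0.2 -0.2 -0.   0.1  0.1  0.2  0.2 -0.1]
button top [0.49202265 0.1866214  0.078     ] pred [0.49234667 0.18652316]
tab [ 0.06829666 -0.01483889  0.064     ] pred [ 0.06840911 -0.01483894]
pointer tip/tail [[ 0.02093638  0.05565982]
 [-0.00803978 -0.01864142]] 68.6951022431273 expect 67.76130859801668 [0.0594672  0.02030125]
green [319.14529915 245.98290598] 117 [0.4913 0.1864 0.0767] gap 0.0018
orange [307.33333333 202.47619048] 21 [0.6013 0.0499 0.0631] gap 0.0014
```

Request:
jog_arm --pt "0.95 -0.98 0 0 0 0 -1" --pt "0.95 -0.98 0 0 0 0 -1" --pt "0.95 -0.98 0 0 0 0 -1" --pt "0.95 -0.98 0 0 0 0 -1" --pt "0.95 -0.98 0 0 0 0 -1" --pt "0.95 -0.98 0 0 0 0 -1" --pt "0.95 -0.98 0 0 0 0 -1" --pt "0.95 -0.98 0 0 0 0 -1"

```text
t: 0.9
tool_pos: [0.3084, -0.3824, 0.2307]
tool_rot: [-3.089, -0.566, 0.0]
contact_force: [0.7, -0.6, 0.7]
opening: -0.0001
grip_force: 0.0
```

Request:
jog_arm --pt "0.95 -0.98 0 0 0 0 -1" --pt "0.95 -0.98 0 0 0 0 -1" --pt "0.95 -0.98 0 0 0 0 -1" --pt "0.95 -0.98 0 0 0 0 -1" --pt "0.95 -0.98 0 0 0 0 -1" --pt "0.95 -0.98 0 0 0 0 -1" --pt "0.95 -0.98 0 0 0 0 -1" --pt "0.95 -0.98 0 0 0 0 -1"

```text
t: 1.7
tool_pos: [0.3948, -0.182, 0.2308]
tool_rot: [-3.09, -0.567, 0.001]
contact_force: [1.7, 0.1, -0.9]
opening: 0.0
grip_force: 0.0
```

Request:
jog_arm --pt "0.95 -0.98 0 0 0 0 -1" --pt "0.95 -0.98 0 0 0 0 -1" --pt "0.95 -0.98 0 0 0 0 -1" --pt "0.95 -0.98 0 0 0 0 -1" --pt "0.95 -0.98 0 0 0 0 -1" --pt "0.95 -0.98 0 0 0 0 -1" --pt "0.95 -0.98 0 0 0 0 -1" --pt "0.95 -0.98 0 0 0 0 -1"

```text
t: 2.5
tool_pos: [0.4812, 0.0185, 0.2308]
tool_rot: [-3.09, -0.567, 0.001]
contact_force: [0.3, -0.1, 1.5]
opening: -0.0001
grip_force: 0.0
```

Request:
jog_arm --pt "0.95 -0.98 0 0 0 0 -1" --pt "0.95 -0.98 0 0 0 0 -1" --pt "0.95 -0.98 0 0 0 0 -1" --pt "0.95 -0.98 0 0 0 0 -1" --pt "0 0 0 0 0 -0.19 -1" --pt "0 0 0 0 0 -0.19 -1" --pt "0 0 0 0 0 -0.19 -1" --pt "0 0 0 0 0 -0.19 -1"

```text
t: 3.3
tool_pos: [0.524, 0.1177, 0.2306]
tool_rot: [-2.782, -1.459, 0.002]
contact_force: [0.2, -0.0, 0.9]
opening: 0.0002
grip_force: 0.0
```

Request:
jog_arm --pt "0 0 0.5 0 0 -0.19 -1" --pt "0 0 0.5 0 0 -0.19 -1" --pt "0 0 0.5 0 0 -0.19 -1" --pt "0 0 0.5 0 0 -0.19 -1" --pt "0 0 0.5 0 0 -0.19 -1" --pt "0 0 0.5 0 0 -0.19 -1" --pt "0 0 0.5 0 0 -0.19 -1" --pt "0 0 0.5 0 0 -0.19 -1"

```text
t: 4.1
tool_pos: [0.524, 0.1175, 0.1503]
tool_rot: [-1.481, -2.77, 0.001]
contact_force: [-0.1, 0.4, 0.0]
opening: 0.0
grip_force: 0.0
```

Request:
jog_arm --pt "0 0 0.5 0 0 -0.19 -1" --pt "0 0 0.5 0 0 -0.19 -1" --pt "0 0 0.5 0 0 -0.19 -1" --pt "0 0 0 0 0 -0.19 -1" --pt "0 0 0 0 0 0 -1" --pt "0 0 0 0 0 0 -1"

```text
t: 4.7
tool_pos: [0.5243, 0.1176, 0.1212]
tool_rot: [-0.615, -3.081, 0.0]
contact_force: [0.0, 0.7, -0.0]
opening: -0.0004
grip_force: 0.0
```

```bash
cat > st.py <<'E'
from h import *
def st():
    o=ctrl.get_obs(); R=cv2.Rodrigues(np.array(o["tool_rot"],float))[0]
    p=np.array(o["tool_pos"]); d=p[:2]-[0.5335,0.065]
    print("t",round(o["t"],2),"p",p.round(4),"tilt z",R[2].round(3),"xyaw",np.degrees(np.arctan2(R[1,0],R[0,0])).round(1),"F",np.array(o["contact_force"]).round(1),"open",round(o["opening"],4))
    a=np.degrees(np.arctan2(d[1],d[0])); print("polar r,ang",np.hypot(*d).round(4),a.round(1)); return p,R
if __name__=="__main__": st()
E
python3 -c "
from st import *
p,R=st(); I,D=snap('top','top1'); cv2.imwrite('pics/c1.png',cv2.resize(I[170:345,175:375,::-1],None,fx=3,fy=3))
u=np.array([.3785,.9256]);n=np.array([-.9256,.3785]);d=p[:2]-[.5335,.065];print('along',d@u,'ccw',d@n)"
```

```text
t 4.7 p [0.5243 0.1176 0.1212] tilt z [ 0. -0. -1.] xyaw 157.4 F [ 0.   0.7 -0. ] open -0.0004
polar r,ang 0.0534 99.9
along 0.04518589568205557 ccw 0.028391903183138688
```

View pics/c1.png

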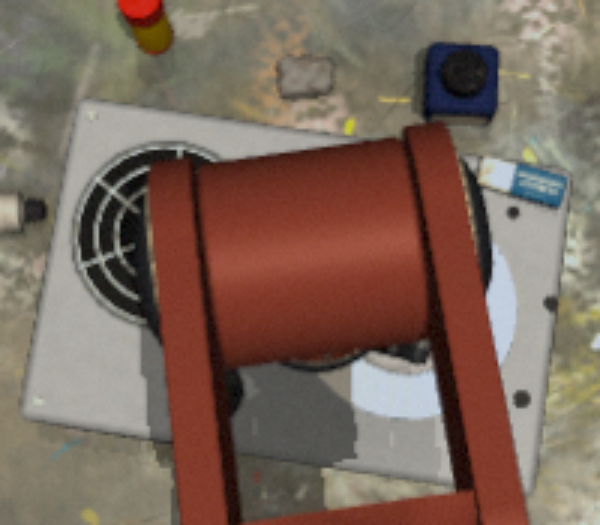

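The arm hides the selector from above, so I'll use the scene view for checks. Descending beside the pointer.

Request:
jog_arm --pt "0 0 0.75 0 0 0 -1" --pt "0 0 0.75 0 0 0 -1" --pt "0 0 0.7 0 0 0 -1" --pt "0 0 0 0 0 0 -1" --pt "0 0 0 0 0 0 -1"

```text
t: 5.25
tool_pos: [0.5237, 0.1175, 0.0762]
tool_rot: [-0.61, -3.08, 0.001]
contact_force: [-1.0, -0.6, 0.2]
opening: -0.0
grip_force: 0.0
```

```bash
python3 -c "
from st import *
st(); I,D=snap('scene','s2'); cv2.imwrite('pics/c2.png',cv2.resize(I[160:290,220:390,::-1],None,fx=4,fy=4,interpolation=2))"
```

```text
t 5.25 p [0.5237 0.1175 0.0762] tilt z [ 0.002 -0.001 -1.   ] xyaw 157.6 F [-1.  -0.6  0.2] open -0.0
polar r,ang 0.0534 100.5
```

View pics/c2.png

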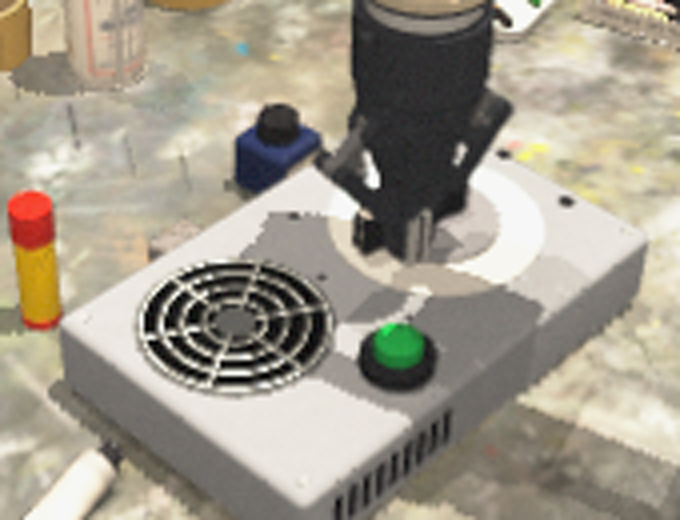

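The finger stands on the counter-clockwise side of the pointer (tip at about (410,255), with the pointer end behind it at (370,235)). First click push.

Request:
jog_arm --pt "-0.25 0 0 0 0 0 -1" --pt "-0.25 0 0 0 0 0 -1" --pt "-0.15 0.06 0 0 0 0.09 -1" --pt "-0.15 0.06 0 0 0 0.09 -1" --pt "-0.15 0.06 0 0 0 0.09 -1" --pt "-0.15 0.06 0 0 0 0.09 -1"

```text
t: 5.9
tool_pos: [0.547, 0.1122, 0.0779]
tool_rot: [1.043, 2.963, 0.0]
contact_force: [-0.9, -0.1, 1.2]
opening: 0.0004
grip_force: 0.5
```

```bash
cat >> st.py <<'E'
def rel():
    p,R=st(); d=np.r_[p[:2]-[.5335,.065],0]; v=R.T@d; print("face ang",(np.degrees(np.arctan2(R[1,0],R[0,0]))-90).round(1),"tool-frame off x,y (18 = touching)",(v[:2]*1e3).round(1), "F tool",(R.T@np.array(ctrl.get_obs()["contact_force"])).round(1))
E
python3 -c "
from st import *
rel()"
```

```text
t 5.9 p [0.547  0.1122 0.0779] tilt z [ 0.  0. -1.] xyaw 141.2 F [-0.9 -0.1  1.2] open 0.0004
polar r,ang 0.0491 74.1
face ang 51.2 tool-frame off x,y (18 = touching) [19.1 45.2] F tool [ 0.6 -0.6 -1.2]
```

Request:
jog_arm --pt "-0.15 0.06 0 0 0 0.09 -1" --pt "-0.15 0.06 0 0 0 0.09 -1" --pt "0 0 0 0 0 0 -1"

```text
t: 6.2
tool_pos: [0.5536, 0.1099, 0.078]
tool_rot: [1.245, 2.883, 0.001]
contact_force: [0.1, -1.0, -0.6]
opening: 0.0001
grip_force: 0.0
```

```bash
python3 -c "
from st import *
rel(); I,D=snap('scene','s3'); cv2.imwrite('pics/c3.png',cv2.resize(I[160:290,220:390,::-1],None,fx=4,fy=4,interpolation=2))"
```

```text
t 6.2 p [0.5536 0.1099 0.078 ] tilt z [-0.001  0.001 -1.   ] xyaw 133.3 F [ 0.1 -1.  -0.6] open 0.0001
polar r,ang 0.0492 65.8
face ang 43.3 tool-frame off x,y (18 = touching) [18.9 45.4] F tool [-0.8 -0.6  0.6]
```

View pics/c3.png

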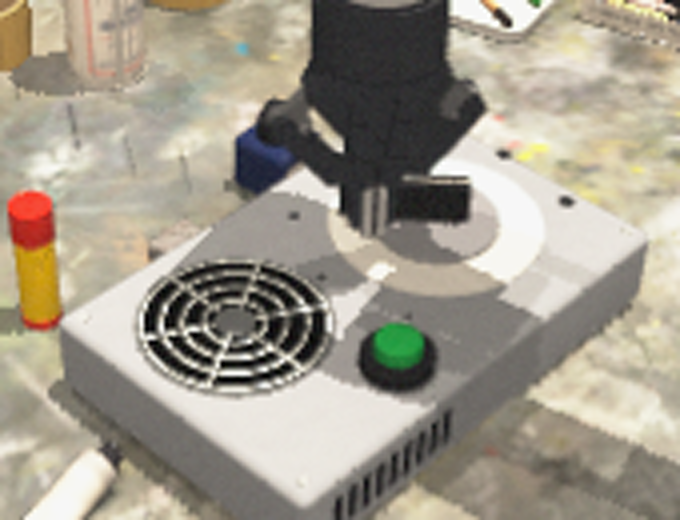

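The bar's tail end shows at about (470,200), with the bar behind the finger at (375,210). I'll project the candidate angles to tell which click it's in.

```bash
python3 -c "
from h import *
K,k,R,t=cam('scene')
for a in(67.8,43,27.8,-12.2):
    u=np.array([np.cos(np.radians(a)),np.sin(np.radians(a)),0]);c=np.array([.5335,.065,.0945])
    q=cv2.projectPoints(np.array([c-.02*u,c+.06*u]),cv2.Rodrigues(R)[0],t,K,np.array([k,0,0,0.]))[0].reshape(-1,2)
    print(a,((q-[220,160])*4).round(0).tolist())"
```

```text
67.8 [[460.0, 167.0], [355.0, 215.0]]
43 [[466.0, 175.0], [337.0, 189.0]]
27.8 [[468.0, 181.0], [335.0, 173.0]]
-12.2 [[460.0, 193.0], [361.0, 137.0]]
```

Request:
jog_arm --pt "-0.15 0.06 0 0 0 0.09 -1" --pt "-0.15 0.06 0 0 0 0.09 -1" --pt "0 0 0 0 0 0 -1"

```text
t: 6.55
tool_pos: [0.5588, 0.1071, 0.0776]
tool_rot: [1.444, 2.789, 0.0]
contact_force: [0.1, 0.1, -0.1]
opening: -0.0
grip_force: 0.0
```

```bash
python3 -c "
from st import *
rel(); I,D=snap('scene','s4'); cv2.imwrite('pics/c4.png',cv2.resize(I[160:290,220:390,::-1],None,fx=4,fy=4,interpolation=2))"
```

```text
t 6.55 p [0.5588 0.1071 0.0776] tilt z [-0.     0.001 -1.   ] xyaw 125.3 F [ 0.1  0.1 -0.1] open -0.0
polar r,ang 0.0491 59.0
face ang 35.3 tool-frame off x,y (18 = touching) [19.8 44.9] F tool [0.1 0.1 0.1]
```

View pics/c4.png

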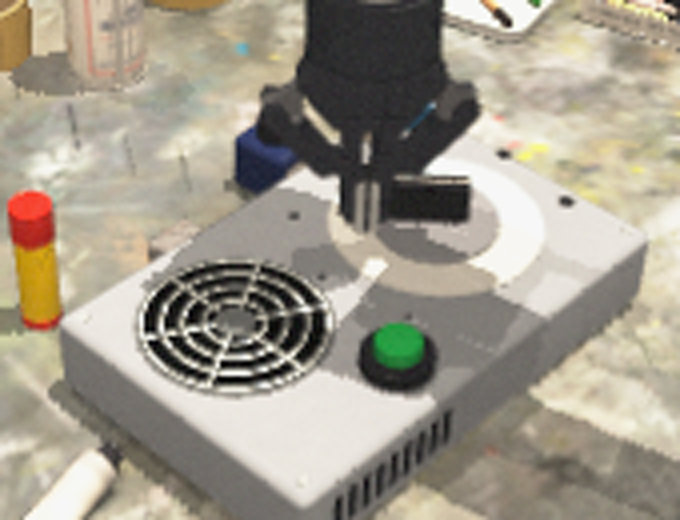

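The bar hasn't moved while the finger went on by 8°, so it has snapped into click 2 (27.8°). Second click: push to about 3°, past the 7.8° midpoint.

Request:
jog_arm --pt "-0.16 0.06 0 0 0 0.09 -1" --pt "-0.16 0.06 0 0 0 0.09 -1" --pt "-0.16 0.06 0 0 0 0.09 -1" --pt "-0.16 0.06 0 0 0 0.09 -1" --pt "-0.16 0.06 0 0 0 0.09 -1" --pt "-0.16 0.06 0 0 0 0.09 -1" --pt "-0.16 0.06 0 0 0 0.09 -1" --pt "-0.16 0.06 0 0 0 0.09 -1"

```text
t: 7.4
tool_pos: [0.5763, 0.0872, 0.0775]
tool_rot: [2.167, 2.274, 0.001]
contact_force: [-0.2, -0.2, -0.3]
opening: -0.0002
grip_force: 0.0
```

Request:
jog_arm --pt "0 0 0 0 0 0 -1"

```text
t: 7.5
tool_pos: [0.5763, 0.0869, 0.0774]
tool_rot: [2.165, 2.277, 0.0]
contact_force: [-0.7, 0.4, -0.2]
opening: -0.0002
grip_force: 0.0
```

```bash
python3 -c "
from st import *
rel(); I,D=snap('scene','s5'); cv2.imwrite('pics/c5.png',cv2.resize(I[160:290,220:390,::-1],None,fx=4,fy=4,interpolation=2))"
```

```text
t 7.5 p [0.5763 0.0869 0.0774] tilt z [-0.  0. -1.] xyaw 92.9 F [-0.7  0.4 -0.2] open -0.0002
polar r,ang 0.0481 27.1
face ang 2.9 tool-frame off x,y (18 = touching) [19.7 43.9] F tool [ 0.4 -0.7  0.2]
```

View pics/c5.png

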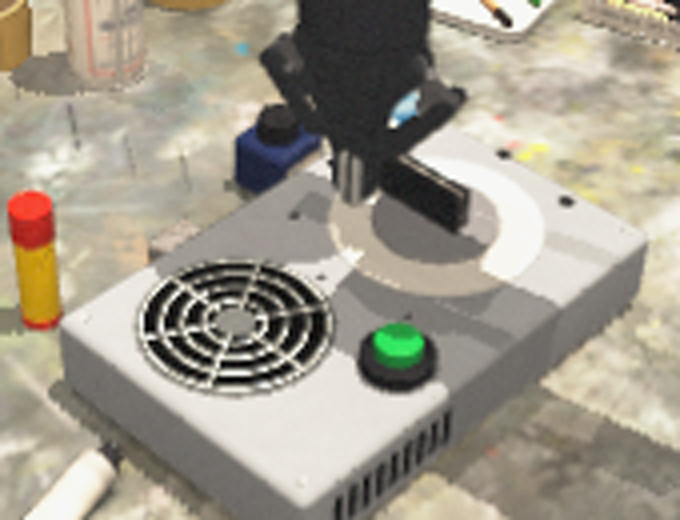

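Pointer now lies along the click‑3 direction (tail (462,195), bar going up-left towards the tab). Retreat, lift and go above the button.

Request:
jog_arm --pt "0.4 0 0 0 0 0 -1" --pt "0.35 0 0 0 0 0 -1" --pt "0 0 -0.75 0 0 0 -1" --pt "0 0 -0.75 0 0 0 -1" --pt "0 0 -0.75 0 0 0 -1" --pt "0.89 -0.79 0 0 0 0 -1" --pt "0.89 -0.79 0 0 0 0 -1" --pt "0.89 -0.79 0 0 0 0 -1"

```text
t: 8.35
tool_pos: [0.5259, 0.1535, 0.1245]
tool_rot: [2.166, 2.273, 0.003]
contact_force: [0.1, 1.0, -0.1]
opening: 0.0002
grip_force: 0.0
```

Request:
jog_arm --pt "0.89 -0.79 0 0 0 0 -1" --pt "0.89 -0.79 0 0 0 0 -1" --pt "0 0 0 0 0 0 -1" --pt "0 0 0 0 0 0 -1"

```text
t: 8.75
tool_pos: [0.493, 0.1872, 0.1238]
tool_rot: [2.165, 2.274, 0.003]
contact_force: [1.4, -0.2, -0.1]
opening: -0.0001
grip_force: 0.0
```

```bash
python3 -c "
from st import *
rel(); I,D=snap('scene','s6'); J,E=snap('top','t6'); cv2.imwrite('pics/c6.png',np.hstack([cv2.resize(I[160:290,240:380,::-1],None,fx=2.8,fy=2.8,interpolation=2),cv2.resize(J[200:330,230:370,::-1],None,fx=2.8,fy=2.8,interpolation=2)]))
D=np.load('pics/top0.npz')['D']; print([depthpt('top',[(242+i,298+j)],D)[0,2].round(4) for i in(-3,0,3) for j in(-3,0,3)])"
```

```text
t 8.75 p [0.493  0.1872 0.1238] tilt z [ 0.     0.003 -1.   ] xyaw 92.8 F [ 1.4 -0.2 -0.1] open -0.0001
polar r,ang 0.1288 108.3
face ang 2.8 tool-frame off x,y (18 = touching) [124.1 -34.4] F tool [-0.3  1.3  0.1]
[np.float64(0.0814), np.float64(0.0835), np.float64(0.0806), np.float64(0.0813), np.float64(0.084), np.float64(0.0826), np.float64(0.0823), np.float64(0.0838), np.float64(0.0805)]
```

View pics/c6.png

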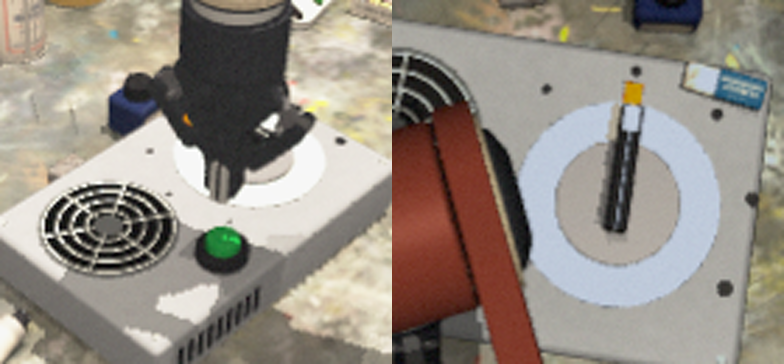

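The top view shows the pointer (620,150) pointing straight at the orange tab (633,93), so the selector is set. Button top is at z ≈ 0.082. Descend onto it.

Request:
jog_arm --pt "0 0 0.7 0 0 0 -1" --pt "0 0 0.7 0 0 0 -1" --pt "0 0 0.55 0 0 0 -1" --pt "0 0 0.1 0 0 0 -1" --pt "0 0 0.05 0 0 0 -1" --pt "0 0 0.05 0 0 0 -1" --pt "0 0 0 0 0 0 -1"

```text
t: 9.55
tool_pos: [0.4924, 0.1871, 0.0797]
tool_rot: [2.167, 2.275, 0.0]
contact_force: [-2.8, -1.5, 2.2]
opening: -0.0
grip_force: 1.1
```

Request:
jog_arm --pt "0 0 0.1 0 0 0 -1" --pt "0 0 0 0 0 0 -1"

```text
t: 9.75
tool_pos: [0.4927, 0.1873, 0.0777]
tool_rot: [2.166, 2.274, 0.002]
contact_force: [-0.9, -0.2, 2.8]
opening: -0.0001
grip_force: 1.5
```

Request:
jog_arm --pt "0 0 0.07 0 0 0 -1" --pt "0 0 0 0 0 0 -1"

```text
t: 9.95
tool_pos: [0.4927, 0.1873, 0.0763]
tool_rot: [2.166, 2.274, 0.002]
contact_force: [0.4, -1.0, 4.0]
opening: -0.0004
grip_force: 1.8
```

Request:
jog_arm --pt "0 0 0.05 0 0 0 -1" --pt "0 0 0 0 0 0 -1"

```text
t: 10.15
tool_pos: [0.4927, 0.1873, 0.0759]
tool_rot: [2.166, 2.275, 0.001]
contact_force: [-2.8, -0.3, 7.4]
opening: 0.0001
grip_force: 3.8
```

Request:
jog_arm --pt "0 0 0.05 0 0 0 -1" --pt "0 0 0 0 0 0 -1"

```text
t: 10.35
tool_pos: [0.4928, 0.1873, 0.0758]
tool_rot: [2.166, 2.275, 0.001]
contact_force: [-5.5, -2.0, 12.6]
opening: 0.0001
grip_force: 6.2
```

It has bottomed out: force climbed to 12.6 N with no further travel at z = 0.0758, above the collar. Lift clear.

Request:
jog_arm --pt "0 0 -0.2 0 0 0 -1" --pt "0 0 -0.4 0 0 0 -1" --pt "0 0 -0.7 0 0 0 -1" --pt "0 0 -1 0 0 0 -1" --pt "0 0 -1 0 0 0 -1" --pt "0 0 -1 0 0 0 -1" --pt "0 0 -1 0 0 0 -1" --pt "0 0 0 0 0 0 -1"

```text
t: 11.15
tool_pos: [0.4941, 0.1876, 0.1838]
tool_rot: [2.164, 2.272, 0.009]
contact_force: [0.7, 0.1, -0.6]
opening: -0.0002
grip_force: 0.0
```

Request:
jog_arm --pt "0 0 0 0 0 0 -1" --pt "0 0 0 0 0 0 -1" --pt "0 0 0 0 0 0 -1"

```text
t: 11.45
tool_pos: [0.4913, 0.1869, 0.1782]
tool_rot: [-2.166, -2.274, 0.004]
contact_force: [0.3, -0.7, 0.4]
opening: 0.0001
grip_force: 0.0
```

```bash
python3 -c "
from st import *
rel(); I,D=snap('scene','s7'); J,E=snap('top','t7'); cv2.imwrite('pics/c7.png',np.hstack([cv2.resize(I[160:290,240:380,::-1],None,fx=2.8,fy=2.8,interpolation=2),cv2.resize(J[200:330,230:370,::-1],None,fx=2.8,fy=2.8,interpolation=2)]))
a=np.load('pics/scene0.npz')['I']
g=lambda X:(lambda m:(np.argwhere(m[190:270,300:390]).mean(0)+[190,300]).round(1).tolist()+[int(m[190:270,300:390].sum()/255)])(cv2.inRange(cv2.cvtColor(X,cv2.COLOR_RGB2HSV),(45,120,80),(75,255,255)))
print(g(a),g(I))"
```

```text
t 11.45 p [0.4913 0.1869 0.1782] tilt z [-0.    -0.003 -1.   ] xyaw 92.8 F [ 0.3 -0.7  0.4] open 0.0001
polar r,ang 0.129 109.1
face ang 2.8 tool-frame off x,y (18 = touching) [123.8 -36.2] F tool [-0.7  0.3 -0.4]
[246.0, 319.1, 117] [246.1, 319.3, 112]
```

View pics/c7.png

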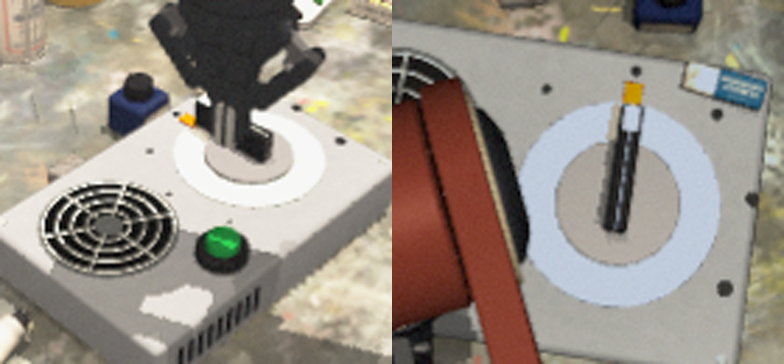

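The button is back up in the same place, the pointer still lies at the tab, and nothing has been disturbed.

```bash
python3 -c "
from station import ctrl
print(ctrl.finish_job())"
```

```text
the job is handed in; nothing more can be done
None
```

The job is handed in at about 11.5 s: I pushed the pointer two clicks clockwise to the orange tab, then pressed the green button to its stop; the last pictures show it back up, the pointer still at the tab and nothing disturbed.

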